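# Sweep pulled keycaps into the parts tray

### The job

The four loose metal keycaps, pulled off the keyboard for cleaning, are lying about on the desk mat. With the fingertips, gently sweep all four along the mat and in through the open front of the scoop tray, until each lies wholly inside the tray, well clear of its open edge. Only push the caps, one by one or together: do not pinch, press down hard on or lift them, and leave everything else on the desk where it is.

Things in the scene. Friction and masses are not known exactly. Their poses are not given: they have to be found in the camera images.
- cap_tab: The shortest of the four loose keycaps: bare grey cast metal, 27.5 mm (its x) x 18 mm (its y) at the foot, 10 mm high, the sides upright for the lower 6 mm, then sloping in to a top 5.5 mm smaller each way; about 16 g. Lies flat on the desk mat (top of the mat at z = 3 mm), hollow side down, turned any way. Origin: centre of its underside; z up.
- cap_lock: Loose keycap of the same metal and form, 32.5 mm (its x) x 18 mm (its y) x 10 mm high, about 18 g. Lies flat on the desk mat (top of the mat at z = 3 mm), hollow side down, turned any way. Origin: centre of its underside; z up.
- cap_back: Loose keycap of the same metal and form, 37 mm (its x) x 18 mm (its y) x 10 mm high, about 20 g. Lies flat on the desk mat (top of the mat at z = 3 mm), hollow side down, turned any way. Origin: centre of its underside; z up.
- cap_enter: The longest of the four loose keycaps, same metal and form, 42 mm (its x) x 18 mm (its y) x 10 mm high, about 22 g. Lies flat on the desk mat (top of the mat at z = 3 mm), hollow side down, turned any way. Origin: centre of its underside; z up.
- tray: Low grey sheet-metal scoop tray stuck to the mat (it does not move), 130 mm deep (its x), 160 mm wide (its y); 3 mm walls, 26 mm high at the back and sides, the sides falling to 9 mm at the front. Its front (-x side) is open over 154 mm and faces -y of the robot, turned up to 0.3 rad. Origin: centre of its underside, on the mat; +x points from the open front to the back wall.
- tray_mouth (a point): Middle of the tray's open front edge, at mat level, 65 mm from the tray's origin; same axes. The floor is thin sheet lying flush on the mat: there is no step at this edge, and it runs 127 mm from here to the inside of the back wall.
- mouse: Bystander: dark computer mouse, 122 x 64 mm, 38 mm high, to the right of the caps. Origin: centre of its underside.
- usb_stick: Bystander among the caps: black capped USB stick lying on the mat, 58 mm (its x) x 18 mm x 8 mm high. Origin: near its middle, underside.
- cap_puller: Bystander near the caps: keycap puller, black handle with two steel wire loops, lying down, 93 mm (its x, loops to +x) x 20 mm x 12 mm high. Origin: near its middle, underside.
- dust_brush: Bystander near the caps: flat dusting brush lying down, 150 mm (its x, bristles to +x) x 42 mm, under 25 mm high. Origin: underside, near its middle.
- drink_can: Bystander: plain aluminium drink can standing upright, 66 mm across, 115 mm high, at the right of the mat, nearer the robot than the mouse. Origin: centre of its foot.
- earbud_case: Bystander: dark rounded earbud case, 48 x 60 mm, 24 mm high, beyond the tray's back wall. Origin: centre of its underside.
- keyboard: Bystander, fixed: compact keyboard with grey metal caps and four bare switches, 106 mm (its x) x 296 mm (its y), 42 mm high at most, on the far side of the mat. The caps on it stay on it. Origin: centre of its underside.
- macro_pad: Bystander, fixed: black wedge-shaped pad with fifteen square keys, 84 x 118 mm, 56 mm high, on the far left of the mat. Origin: centre of its underside.

How it is judged (in metres and radians):
At the end, for the whole second after the job is handed in: All four keycaps lie at rest on the tray's floor inside its walls, each with its centre at least 20 mm past the open front edge (x of cap_tab in the frame of tray between -0.045 and 0.065 m and y of cap_tab in the frame of tray between -0.08 and 0.08 m and z of cap_tab in the frame of tray between -0.002 and 0.02 m and linear speed of each of cap_tab, cap_lock, cap_back, cap_enter below 0.02 m/s and x of cap_lock in the frame of tray between -0.045 and 0.065 m and y of cap_lock in the frame of tray between -0.08 and 0.08 m and z of cap_lock in the frame of tray between -0.002 and 0.02 m and x of cap_back in the frame of tray between -0.045 and 0.065 m and y of cap_back in the frame of tray between -0.08 and 0.08 m and z of cap_back in the frame of tray between -0.002 and 0.02 m and x of cap_enter in the frame of tray between -0.045 and 0.065 m and y of cap_enter in the frame of tray between -0.08 and 0.08 m and z of cap_enter in the frame of tray between -0.002 and 0.02 m); the robot touches nothing.
It fails at once if a keycap is lifted off the mat or tray (underside more than 19 mm above the mat) (height (world z) of any of cap_tab, cap_lock, cap_back, cap_enter above 0.022 m).
It fails at once if a keycap is pinched or pressed hard with the fingers (over 15 N) (contact force between the fingers and cap_tab above 15 N or contact force between the fingers and cap_lock above 15 N or contact force between the fingers and cap_back above 15 N or contact force between the fingers and cap_enter above 15 N).
It fails at once if a bystander is shifted by more than 15 mm (distance of any of mouse, usb_stick, cap_puller, dust_brush, drink_can, earbud_case from where it was at the start of the episode above 0.015 m).
It fails at once if the keyboard or macro pad is pushed hard (over 10 N) (contact force between any of the arm, the fingers and keyboard above 10 N or contact force between any of the arm, the fingers and macro_pad above 10 N).
It also fails if it takes over 72 s, if anything falls off the work surface, if the arm or the gripper's body presses on something with over 40 N, if the wrist force passes 120 N, or if a joint passes its speed limit or range.

### The arm

A 6-joint arm with a two-finger parallel gripper is mounted at the origin on the work surface. World frame = base frame: x ahead of the robot, y to its left, z up, the work surface at z = 0. Lengths are in mm, angles in rad, forces in N, time in s.
With the tool pointing down it reaches from about 350 to 775 mm from the base axis. Payload 7.3 kg.
Tool frame: the origin (TCP) lies at the very end of the fingers, on their centre line; the grasp point (between the pads) lies 19 mm behind it; z points along the fingers, y is the line along which they close (so a half turn about z gives the same grasp; the last joint's range is limited). The gripper opens to 92 mm and grips with 3 to 60 N. Pads are 19 mm wide; open, the fingers measure 130 mm over their backs; the gripper's body (75 mm by 190 mm) begins 47 mm behind the grasp point.
Start: joints at [1.199, 0.342, 1.524, -0, 1.275, -0.146], TCP at [117.524, 511.696, 226.741] pointing down, gripper open.
Joint ranges: [-2.53, 2.53], [-0.77, 2.02], [0.04, 2.7], [-1, 4.14], [0.28, 2.66], [-3.11, 3.11]. Speed limits (rad/s): [2.57, 2.57, 3.14, 3.14, 3.14, 3.14].

### API

Orientations are given as [roll, pitch, yaw] about the fixed x, y, z axes, in that order (R = Rz(yaw) Ry(pitch) Rx(roll)).
In Python, from plant import get_obs, optics, ticket, finder gives the robot as it stands.
- The arm moves only by the tool send_rows, never from a script. Its arguments are lists of equal length, an entry for each row: "offset": the shift along the tool's x, y, z scaled (see below), a list of three; "delta_rot": the turn, a rotation vector about the tool's x, y, z scaled (see below), a list of three. In form: {"offset": [[dx, dy, dz], ...], "delta_rot": [[rx, ry, rz], ...]}. A call has 1 to 8 rows; each row is the pose to reach, as a shift and turn from the pose commanded when the call began, along the tool's axes at that moment, turning the shorter way round; what a row does not reach only later rows make up. The controller multiplies each number of a shift by 120 mm and each number of a turn by 360 degrees. A row lasts 1/8 s, in which the tool goes at most 62.5 mm and 10.7 degrees, less where a joint would pass 70% of its speed; a pose out of reach is approached as far as the arm can. A call with a number of a shift or a turn outside -1 to 1 is refused whole. A call with a gripper value outside its range is refused whole. "grip" is the opening, from 0 (shut) to 1 (fully open), set as the call begins (left out, the last holds). The fingers move at their own pace and stop on an object; the grip force is fixed at half the most. Time passes only in rows, so rows that repeat a pose let the fingers close. It gives the time, the measured TCP pose, the force, the opening and the grip force at its end, in the units of the state.
- get_obs(): the state, without advancing time (a new reading comes with each control period).
- optics.capture(name): name is "side" or "top" or "wrist"; returns the picture (420x560x3 uint8, red, green, blue); there is no depth.
- optics.get_calibration(name): a dict with "fx", "fy", "cx", "cy" (pixels), "world_from_camera" (4x4, takes a point from camera to world coordinates). Camera axes: x right, y down, z forward; pixel columns grow to the right and rows downward; lengths in mm; the calibration is good to about 2 mm. A picture is of the moment at which its call begins: read the wrist's pose just before it. get_calibration takes no time and is no camera call; for the wrist camera it gives the pose at the moment of the call.
- ticket.close_job(): hands the job in; it is judged then, once.
Trained networks look in the newest picture that a camera, given by its name, has taken for a name from the list of things; names that differ only in an ending like _2 or _b are one class to them, and where a whole thing is asked for, a point or a joint stands for the part that bears it (a point fixed in the world has none). Each returns a list of dicts, best first, with "confidence" (0 to 1); they miss things now and then, are a little off and sometimes report something else, mostly with a low value. They report only what shows in the picture. A call takes as long as a camera call.
- finder.boxes_of(target, camera): "box" ([left, top, right, bottom] in pixels, round what is visible of it).
- finder.silhouettes(target, camera): "region" (420x560 bool, what is visible of it) and "box" ([left, top, right, bottom] in pixels, round what is visible of it).
- finder.pinpoint(target, camera): "uv" ([column, row] in pixels: a listed point, or the origin of a listed thing).
The state is a dict: "time": time; "joint_positions": joint angles; "dq": joint speeds; "tau": joint torques, N m; "tool_pos": TCP position; "tcp_rot": TCP orientation; "contact_force": force on the tool from outside, world axes, zero at the start; "moment": the same for the moment, N m; "grip_width": finger opening in mm; "finger_force": force on a finger pad.
Only numpy, scipy, OpenCV 4.12 (cv2) and the standard library are available. Lean on these libraries where they do the work, as an engineer would, in place of code of your own. Each camera call takes 0.05 s, during which the arm holds its last target. There are 200 camera calls.

## Working session

There is one attempt and no reset: what is moved stays moved. The work goes in short steps, Python scripts to look and compute and a tool call to move; the robot and the scene stay as the last step left them, time stands still between calls to the robot, and variables do not carry over. Pictures are saved under pics/ and viewed, at most 12 in all, crops included, and the job is handed in when it is done.

Besides the shell and the picture viewer there is one more tool, called by a JSON object that holds its "method" and its "body", one argument or row to a line. send_rows: Moves the arm, as the interface text tells. Its arguments: {"type":"object","properties":{"offset":{"type":"array"},"delta_rot":{"type":"array"},"grip":{"type":"number"}},"required":["offset","delta_rot"]}

```bash
mkdir -p pics; ls; cat > h.py <<'E'
import numpy as np, cv2
from plant import get_obs, optics, ticket, finder
def ray(cal,uv,z):
    T=np.array(cal["world_from_camera"]);d=T[:3,:3]@np.array([(uv[0]-cal["cx"])/cal["fx"],(uv[1]-cal["cy"])/cal["fy"],1])
    o=T[:3,3];return o+d*(z-o[2])/d[2]
def proj(cal,p):
    T=np.linalg.inv(np.array(cal["world_from_camera"]));q=T[:3,:3]@np.array(p)+T[:3,3]
    return [cal["fx"]*q[0]/q[2]+cal["cx"],cal["fy"]*q[1]/q[2]+cal["cy"]]
def snap(cam,f=None):
    im=optics.capture(cam)
    if f: cv2.imwrite("pics/"+f,im[:,:,::-1])
    return im
E
python3 - <<'E'
from h import *
s=get_obs();print(s["time"],s["tool_pos"],s["tcp_rot"],s["grip_width"])
snap("top","top0.png");c=optics.get_calibration("top");print(c)
for n in ["cap_tab","cap_lock","cap_back","cap_enter","usb_stick","cap_puller","dust_brush","mouse","drink_can","tray"]:
    for r in finder.silhouettes(n,"top")[:2]:
        m=r["region"].astype(np.uint8);cs,_=cv2.findContours(m,0,2)
        k=max(cs,key=cv2.contourArea)[:,0,:]
        P=np.array([ray(c,p,10)[:2] for p in k],np.float32)
        print(n,round(r["confidence"],2),[int(x) for x in r["box"]],np.round(np.ravel(np.array(cv2.minAreaRect(P),dtype=object)[0]),1),np.round(cv2.minAreaRect(P)[1],1),cv2.boxPoints(cv2.minAreaRect(P)).round().tolist())
print(finder.pinpoint("tray_mouth","top"))
E
```

```text
pics
0.0 [117.39565251 511.29701364 226.04115089] [-3.14007154e+00 -2.08309687e-04  2.91576958e+00] 91.8993915882024
{'fx': 469.7597704440541, 'fy': 469.7597704440541, 'cx': 273.9996203244784, 'cy': 205.1548902859102, 'world_from_camera': array([[-1.20651226e-02, -9.86573445e-01,  1.62871943e-01,
         3.88193791e+02],
       [-9.99850459e-01,  9.88493126e-03, -1.41897227e-02,
         4.37985566e+01],
       [ 1.23892256e-02, -1.63018788e-01, -9.86545175e-01,
         1.18419592e+03],
       [ 0.00000000e+00,  0.00000000e+00,  0.00000000e+00,
         1.00000000e+00]])}
cap_tab 0.62 [417, 241, 462, 268] [ 448.6 -385.1] [ 70.6 104.7] [[410.0, -335.0], [417.0, -440.0], [487.0, -435.0], [480.0, -330.0]]
cap_tab 0.44 [282, 252, 288, 259] [456.   1.] [15.  19.9] [[446.0, -6.0], [466.0, -7.0], [466.0, 8.0], [446.0, 9.0]]
cap_lock 0.54 [281, 172, 291, 180] [662.1  -5.8] [16.1 30.5] [[645.0, -6.0], [672.0, -20.0], [679.0, -6.0], [652.0, 8.0]]
cap_back 0.51 [386, 172, 416, 219] [ 604.1 -296.1] [ 69.1 128.8] [[538.0, -327.0], [666.0, -334.0], [671.0, -265.0], [542.0, -258.0]]
cap_enter 0.1
[... 494 characters left out ...]
]
dust_brush 0.65 [351, 240, 372, 302] [ 413.6 -191.9] [ 44.9 150.4] [[337.0, -211.0], [488.0, -218.0], [490.0, -173.0], [340.0, -166.0]]
mouse 0.77 [386, 172, 415, 217] [ 606.3 -295.1] [ 66.2 123.3] [[543.0, -324.0], [666.0, -332.0], [670.0, -266.0], [547.0, -258.0]]
mouse 0.53 [365, 171, 380, 176] [ 661.  -221.2] [18.5 47.3] [[649.0, -199.0], [654.0, -246.0], [673.0, -244.0], [668.0, -197.0]]
drink_can 0.96 [417, 242, 461, 272] [ 447.7 -385. ] [ 68.3 105. ] [[410.0, -335.0], [417.0, -440.0], [485.0, -435.0], [478.0, -330.0]]
tray 0.96 [137, 194, 194, 256] [533.9 293.5] [138.9 166. ] [[447.0, 229.0], [613.0, 219.0], [621.0, 358.0], [455.0, 368.0]]
[{'uv': [198.8, 226.8], 'confidence': 0.8}]
```

View pics/top0.png

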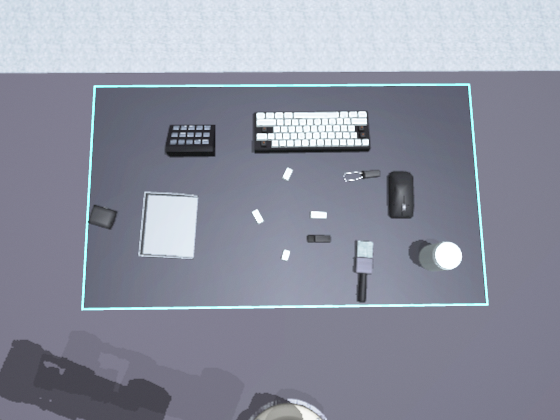

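The top view shows the four loose caps at about (288,174), (258,216), (319,215) and (286,255). The tray is on the left with its mouth at column ~198, and the USB stick is at (319,239). Next I'll measure the blobs with moments.

```bash
python3 - <<'E'
from h import *
im=cv2.imread("pics/top0.png");c=optics.get_calibration("top")
cv2.imwrite("pics/crop.png",cv2.resize(im[150:275,130:350],None,fx=3.6,fy=3.6,interpolation=cv2.INTER_CUBIC))
g=cv2.cvtColor(im,6)
for u,v in [(288,174),(258,216),(319,215),(286,255)]:
    w=g[v-11:v+12,u-11:u+12].astype(float);w-=np.median(w);w[w<25]=0
    yy,xx=np.mgrid[v-11:v+12,u-11:u+12]
    P=np.array([ray(c,(a,b),9)[:2] for a,b in zip(xx.ravel(),yy.ravel())]);W=w.ravel()
    m=np.average(P,axis=0,weights=W);C=np.cov(P.T,aweights=W);e,V=np.linalg.eigh(C)
    print(u,v,m.round(1),"len",np.sqrt(12*e).round(1),"ang",round(np.degrees(np.arctan2(V[1,1],V[0,1]))))
print("mouth",ray(c,(198.8,226.8),3))
for n in ["tray_mouth","tray"]:
    snap("side","side0.png") if n=="tray_mouth" else 0
    cs=optics.get_calibration("side")
    for r in finder.pinpoint(n,"side")[:1]+[]: print(n,"side",r,ray(cs,r["uv"],3))
for r in finder.pinpoint("tray","top")[:1]: print(r,ray(c,r["uv"],3))
E
```

```text
288 174 [664.3  -8.1] len [17.5 31.3] ang 156
258 216 [554.9  69.2] len [16.7 36. ] ang -151
319 215 [557.3 -84.8] len [18.  39.7] ang 86
286 255 [ 4.569e+02 -1.000e-01] len [16.5 25.5] ang 163
mouth [529.72412    217.32165002   3.        ]
tray_mouth side {'uv': [283.4, 259.4], 'confidence': 0.61} [528.69200228 226.08601731   3.        ]
tray side {'uv': [275.7, 278.9], 'confidence': 0.74} [531.80839862 292.44340785   3.        ]
{'uv': [167.6, 228.6], 'confidence': 0.78} [525.99112759 295.75195211   3.        ]
```

View pics/crop.png

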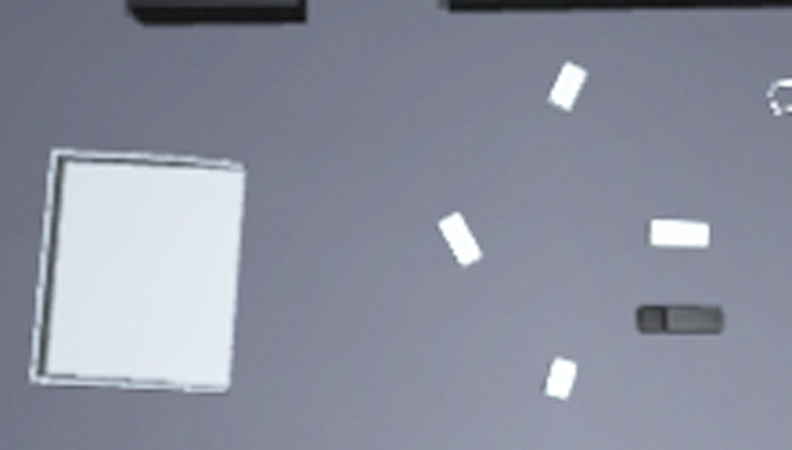

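{"method": "send_rows", "body": {
  "offset": [
    [-0.12, -0.12, 0.1],
    [-0.25, -0.25, 0.2],
    [-0.38, -0.38, 0.3],
    [-0.5, -0.5, 0.4],
    [-0.62, -0.62, 0.5],
    [-0.75, -0.75, 0.6],
    [-0.88, -0.88, 0.7],
    [-1, -1, 0.8]
  ],
  "delta_rot": [
    [0, 0, 0.0268],
    [0, 0, 0.0535],
    [0, 0, 0.0803],
    [0, 0, 0.107],
    [0, 0, 0.1338],
    [0, 0, 0.1606],
    [0, 0, 0.1873],
    [0, 0, 0.2141]
  ],
  "grip": 0.08
}}

```text
time: 1.8
tool_pos: [208.1, 367.3, 130.5]
tcp_rot: [3.141, -0.0, 1.565]
contact_force: [1.1, 0.4, -0.5]
grip_width: 16.3
finger_force: 0.0
```

{"method": "send_rows", "body": {
  "offset": [
    [-0.24, 0.24, 0.07],
    [-0.47, 0.48, 0.14],
    [-0.7, 0.73, 0.2],
    [-0.94, 0.97, 0.27]
  ],
  "delta_rot": [
    [0, 0, 0],
    [0, 0, 0],
    [0, 0, 0],
    [0, 0, 0]
  ]
}}

```text
time: 2.3
tool_pos: [325.2, 254.3, 98.3]
tcp_rot: [3.141, -0.001, 1.571]
contact_force: [-0.2, 0.4, -0.5]
grip_width: 7.3
finger_force: 0.0
```

{"method": "send_rows", "body": {
  "offset": [
    [-0.24, 0.24, 0.07],
    [-0.47, 0.48, 0.14],
    [-0.7, 0.73, 0.2],
    [-0.94, 0.97, 0.27]
  ],
  "delta_rot": [
    [0, 0, 0],
    [0, 0, 0],
    [0, 0, 0],
    [0, 0, 0]
  ]
}}

```text
time: 2.8
tool_pos: [441.7, 141.2, 65.9]
tcp_rot: [3.141, -0.0, 1.57]
contact_force: [0.3, 0.4, -0.0]
grip_width: 6.9
finger_force: 0.0
```

{"method": "send_rows", "body": {
  "offset": [
    [-0.24, 0.24, 0.07],
    [-0.47, 0.48, 0.14],
    [-0.7, 0.73, 0.2],
    [-0.94, 0.97, 0.27],
    [-0.94, 0.97, 0.27]
  ],
  "delta_rot": [
    [0, 0, 0],
    [0, 0, 0],
    [0, 0, 0],
    [0, 0, 0],
    [0, 0, 0]
  ]
}}

```text
time: 3.42
tool_pos: [558.4, 27.4, 32.9]
tcp_rot: [3.141, 0.0, 1.568]
contact_force: [-0.6, 0.2, -0.4]
grip_width: 7.3
finger_force: 0.0
```

{"method": "send_rows", "body": {
  "offset": [
    [0, 0, 0.08],
    [0, 0, 0.16],
    [0, 0, 0.225],
    [0.06, 0, 0.225],
    [0.13, 0, 0.225],
    [0.2, 0, 0.225],
    [0.28, 0, 0.225],
    [0.38, 0, 0.225]
  ],
  "delta_rot": [
    [0, 0, 0],
    [0, 0, 0],
    [0, 0, 0],
    [0, 0, 0],
    [0, 0, 0],
    [0, 0, 0],
    [0, 0, 0],
    [0, 0, 0]
  ]
}}

```text
time: 4.42
tool_pos: [556.9, 75.7, 6.7]
tcp_rot: [3.141, -0.0, 1.57]
contact_force: [0.0, -0.3, 0.5]
grip_width: 7.5
finger_force: 0.1
```

```bash
python3 - <<'E'
from h import *
s=get_obs();print(s["tool_pos"],s["contact_force"])
im=snap("wrist");t=snap("top")
cv2.imwrite("pics/w1.png",np.hstack([im,cv2.resize(t[150:275,130:350],(560,420))])[:,::,::-1][::,:][::1])
a=cv2.imread("pics/w1.png");cv2.imwrite("pics/w1.png",cv2.resize(a,(800,300)))
E
```

```text
[556.86964301  75.74357338   6.70594965] [ 0.00193498 -0.31143181  0.51611614]
```

View pics/w1.png

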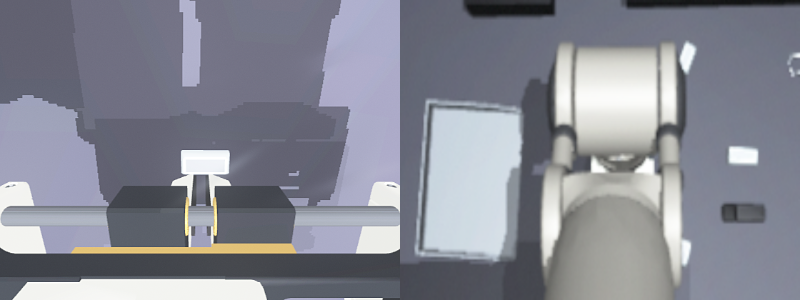

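The wrist view shows the 37 mm cap flush against the fingertips and centred at about column 205 of the combined picture. Now I'll push it into the tray.

{"method": "send_rows", "body": {
  "offset": [
    [0.11, 0, 0],
    [0.23, 0, 0],
    [0.35, 0, 0],
    [0.47, 0, 0],
    [0.59, 0, 0],
    [0.71, 0, 0],
    [0.83, 0, 0],
    [0.95, 0, 0]
  ],
  "delta_rot": [
    [0, 0, 0],
    [0, 0, 0],
    [0, 0, 0],
    [0, 0, 0],
    [0, 0, 0],
    [0, 0, 0],
    [0, 0, 0],
    [0, 0, 0]
  ]
}}

```text
time: 5.52
tool_pos: [556.8, 190.0, 6.5]
tcp_rot: [3.142, -0.0, 1.571]
contact_force: [-0.9, -0.0, -0.1]
grip_width: 7.7
finger_force: 0.1
```

{"method": "send_rows", "body": {
  "offset": [
    [0.12, 0, 0],
    [0.24, 0, 0],
    [0.36, 0, 0],
    [0.48, 0, 0],
    [0.6, 0, 0],
    [0.71, 0, 0],
    [0.8, 0, 0],
    [0.88, 0, 0]
  ],
  "delta_rot": [
    [0, 0, 0],
    [0, 0, 0],
    [0, 0, 0],
    [0, 0, 0],
    [0, 0, 0],
    [0, 0, 0],
    [0, 0, 0],
    [0, 0, 0]
  ]
}}

```text
time: 6.52
tool_pos: [556.8, 295.3, 6.5]
tcp_rot: [-3.142, -0.0, 1.571]
contact_force: [-0.5, -1.1, -0.7]
grip_width: 7.6
finger_force: 0.1
```

{"method": "send_rows", "body": {
  "offset": [
    [-0.05, 0, 0],
    [-0.15, 0, -0.1],
    [-0.4, 0, -0.3],
    [-0.7, 0, -0.4],
    [-1, 0, -0.4]
  ],
  "delta_rot": [
    [0, 0, 0],
    [0, 0, 0],
    [0, 0, 0],
    [0, 0, 0],
    [0, 0, 0]
  ]
}}

```text
time: 7.15
tool_pos: [557.7, 172.5, 56.8]
tcp_rot: [3.138, -0.0, 1.57]
contact_force: [-0.3, -0.2, -0.0]
grip_width: 7.4
finger_force: 0.0
```

```bash
python3 - <<'E'
from h import *
s=get_obs();print(s["tool_pos"],s["contact_force"])
t=snap("top");w=snap("wrist")
cv2.imwrite("pics/w2.png",cv2.resize(np.hstack([w,cv2.resize(t[150:275,130:350],(560,420))]),(800,300))[:,:,::-1])
E
```

```text
[557.67162647 172.45625347  56.77381301] [-0.2865556  -0.19577577 -0.03447977]
```

View pics/w2.png

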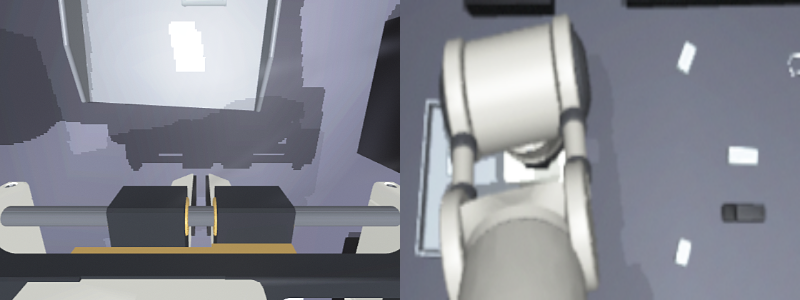

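The wrist view shows that cap deep inside the tray, turned lengthwise. Next is the 42 mm cap.

{"method": "send_rows", "body": {
  "offset": [
    [-0.28, 0, 0],
    [-0.6, 0, 0],
    [-0.94, 0, 0]
  ],
  "delta_rot": [
    [0, 0, 0],
    [0, 0, 0],
    [0, 0, 0]
  ]
}}

```text
time: 7.62
tool_pos: [556.7, 60.6, 55.2]
tcp_rot: [3.141, -0.0, 1.571]
contact_force: [0.1, 0.3, 0.6]
grip_width: 7.7
finger_force: 0.0
```

{"method": "send_rows", "body": {
  "offset": [
    [-0.28, 0, 0],
    [-0.6, 0, 0],
    [-0.94, 0, 0]
  ],
  "delta_rot": [
    [0, 0, 0],
    [0, 0, 0],
    [0, 0, 0]
  ]
}}

```text
time: 8.0
tool_pos: [556.6, -52.4, 55.2]
tcp_rot: [3.141, -0.0, 1.57]
contact_force: [0.2, -0.3, 1.5]
grip_width: 7.3
finger_force: 0.0
```

{"method": "send_rows", "body": {
  "offset": [
    [-0.3, 0, 0],
    [-0.64, 0, 0],
    [-0.64, 0.01, 0.1],
    [-0.64, 0.01, 0.25],
    [-0.64, 0.01, 0.4],
    [-0.64, 0.01, 0.4]
  ],
  "delta_rot": [
    [0, 0, 0],
    [0, 0, 0],
    [0, 0, 0],
    [0, 0, 0],
    [0, 0, 0],
    [0, 0, 0]
  ]
}}

```text
time: 8.75
tool_pos: [556.7, -126.7, 5.3]
tcp_rot: [-3.138, -0.001, 1.571]
contact_force: [0.2, 0.5, 0.7]
grip_width: 6.8
finger_force: 0.0
```

{"method": "send_rows", "body": {
  "offset": [
    [0.05, 0, 0],
    [0.1, 0, 0],
    [0.16, 0, 0],
    [0.24, 0, 0],
    [0.32, 0, 0],
    [0.41, 0, 0],
    [0.5, 0, 0],
    [0.58, 0, 0]
  ],
  "delta_rot": [
    [0, 0, 0],
    [0, 0, 0],
    [0, 0, 0],
    [0, 0, 0],
    [0, 0, 0],
    [0, 0, 0],
    [0, 0, 0],
    [0, 0, 0]
  ]
}}

```text
time: 9.75
tool_pos: [557.9, -57.4, 6.5]
tcp_rot: [-3.142, -0.0, 1.571]
contact_force: [-1.1, -0.5, -0.4]
grip_width: 7.3
finger_force: 0.1
```

```bash
python3 - <<'E'
from h import *
s=get_obs();print(s["tool_pos"],s["contact_force"])
w=snap("wrist","w3.png");c=optics.get_calibration("wrist");print(c)
cv2.imwrite("pics/w3.png",cv2.resize(w[150:300,180:400],None,fx=2,fy=2)[:,:,::-1])
E
```

```text
[557.89086105 -57.36217998   6.47854107] [-1.11492117 -0.50225172 -0.36573928]
{'fx': 309.300936615261, 'fy': 309.300936615261, 'cx': 280.9256649975456, 'cy': 207.65407487100495, 'world_from_camera': array([[ 9.99998008e-01, -1.87561984e-03,  6.82501882e-04,
         5.58317079e+02],
       [-1.59027370e-03, -9.55364079e-01, -2.95426720e-01,
         2.51611009e+01],
       [ 1.20614600e-03,  2.95425046e-01, -9.55365159e-01,
         1.64116870e+02],
       [ 0.00000000e+00,  0.00000000e+00,  0.00000000e+00,
         1.00000000e+00]])}
```

View pics/w3.png

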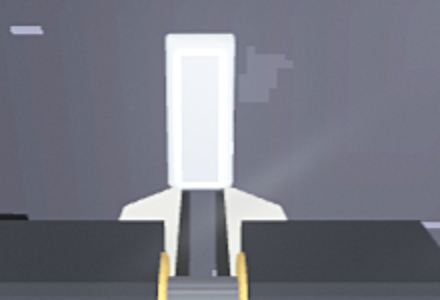

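The cap is end-on and straight against the fingertips.

{"method": "send_rows", "body": {
  "offset": [
    [0.09, 0, 0],
    [0.2, 0, 0],
    [0.32, 0, 0],
    [0.44, 0, 0],
    [0.56, 0, 0],
    [0.68, 0, 0],
    [0.8, 0, 0],
    [0.9, 0, 0]
  ],
  "delta_rot": [
    [0, 0, 0],
    [0, 0, 0],
    [0, 0, 0],
    [0, 0, 0],
    [0, 0, 0],
    [0, 0, 0],
    [0, 0, 0],
    [0, 0, 0]
  ]
}}

```text
time: 10.8
tool_pos: [557.9, 50.8, 6.5]
tcp_rot: [3.142, -0.0, 1.571]
contact_force: [-0.4, -0.4, -0.2]
grip_width: 7.4
finger_force: 0.1
```

```bash
cat >> h.py <<'E'
def blobs(z=9):
    w=snap("wrist");c=optics.get_calibration("wrist");g=cv2.cvtColor(w,cv2.COLOR_RGB2GRAY)
    m=(g>=225).astype(np.uint8);m[255:]=0
    cs,_=cv2.findContours(m,0,2)
    for k in cs:
        if cv2.contourArea(k)<150: continue
        P=np.array([ray(c,p,z)[:2] for p in k[:,0,:]],np.float32);b,wh,_=cv2.minAreaRect(P);B=cv2.boxPoints(cv2.minAreaRect(P))
        e=max([B[1]-B[0],B[2]-B[1]],key=np.linalg.norm)
        print("c",np.round(b,1),"wh",np.round(wh,1),"ang",round(np.degrees(np.arctan2(e[1],e[0])))%180)
E
python3 -c "
from h import *
print(get_obs()['tool_pos']);blobs()"
```

```text
[557.90553512  50.84582033   6.51542398]
c [558.6  82.9] wh [48.2 43. ] ang 90
```

```bash
sed -i 's/m\[255:\]=0/m[int(proj(c,[0]+[get_obs()["tool_pos"][1]+13,9])[1]):]=0/; s/\[0\]+\[get/[560,get/' h.py
python3 -c "
from h import *
blobs()"
```

```text
c [558.1  85.9] wh [41.5 17.4] ang 90
```

{"method": "send_rows", "body": {
  "offset": [
    [0.09, 0, 0],
    [0.2, 0, 0],
    [0.32, 0, 0],
    [0.44, 0, 0],
    [0.56, 0, 0],
    [0.68, 0, 0],
    [0.8, 0, 0],
    [0.9, 0, 0]
  ],
  "delta_rot": [
    [0, 0, 0],
    [0, 0, 0],
    [0, 0, 0],
    [0, 0, 0],
    [0, 0, 0],
    [0, 0, 0],
    [0, 0, 0],
    [0, 0, 0]
  ]
}}

```text
time: 11.9
tool_pos: [557.9, 158.8, 6.5]
tcp_rot: [-3.142, -0.0, 1.571]
contact_force: [-0.3, 0.4, -0.1]
grip_width: 7.2
finger_force: 0.1
```

```bash
sed -i 's/g>=225/g>=235/' h.py; python3 -c "
from h import *
print(get_obs()['tool_pos']);blobs()
w=optics.capture('wrist');cv2.imwrite('pics/w4.png',w[:,:,::-1])"
```

```text
[557.90064927 158.82367951   6.50413308]
c [557.8 194. ] wh [14.9 40.4] ang 91
c [559.1 254.3] wh [54.5 60.8] ang 177
```

View pics/w4.png

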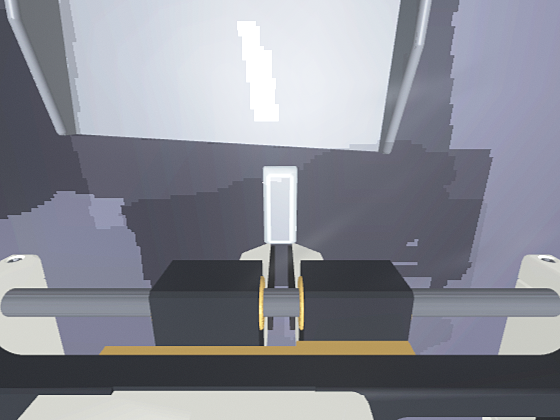

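The cap is still straight ahead of the fingers. The bright band inside the tray at (258,70) is a floor highlight, not a cap. The mouth corners are at (60,133) and (388,150).

{"method": "send_rows", "body": {
  "offset": [
    [0.07, 0, 0],
    [0.16, 0, 0],
    [0.25, 0, 0],
    [0.34, 0, 0],
    [0.43, 0, 0],
    [0.51, 0, 0],
    [0.58, 0, 0],
    [0.64, 0, 0]
  ],
  "delta_rot": [
    [0, 0, 0],
    [0, 0, 0],
    [0, 0, 0],
    [0, 0, 0],
    [0, 0, 0],
    [0, 0, 0],
    [0, 0, 0],
    [0, 0, 0]
  ]
}}

```text
time: 13.0
tool_pos: [558.0, 235.1, 6.5]
tcp_rot: [3.142, -0.0, 1.571]
contact_force: [0.6, 0.5, -0.2]
grip_width: 7.5
finger_force: 0.1
```

```bash
python3 -c "
from h import *
s=get_obs();print(s['tool_pos'])
w=optics.capture('wrist');c=optics.get_calibration('wrist')
T=np.array(c['world_from_camera']);T[1,3]-=s['tool_pos'][1]-158.8;c['world_from_camera']=T
for p in [(60,133),(388,150)]: print(ray(c,p,12))
"
```

```text
[557.97245001 235.13609832   6.51099025]
[452.97212485 231.66382749  12.        ]
[610.91345737 223.27452607  12.        ]
```

{"method": "send_rows", "body": {
  "offset": [
    [-0.1, 0, 0],
    [-0.2, 0, -0.1],
    [-0.5, -0.15, -0.3],
    [-0.75, -0.3, -0.4],
    [-1, -0.42, -0.4]
  ],
  "delta_rot": [
    [0, 0, 0],
    [0, 0, 0],
    [0, 0, 0],
    [0, 0, 0],
    [0, 0, 0]
  ]
}}

```text
time: 13.68
tool_pos: [507.7, 112.6, 56.5]
tcp_rot: [3.138, -0.0, 1.569]
contact_force: [-0.1, -0.3, 0.1]
grip_width: 7.3
finger_force: 0.0
```

{"method": "send_rows", "body": {
  "offset": [
    [-0.33, -0.14, 0],
    [-0.67, -0.29, 0],
    [-1, -0.43, 0],
    [-1, -0.43, 0]
  ],
  "delta_rot": [
    [0, 0, 0.007],
    [0, 0, 0.014],
    [0, 0, 0.0206],
    [0, 0, 0.0206]
  ]
}}

```text
time: 14.18
tool_pos: [455.0, -8.3, 55.4]
tcp_rot: [3.141, 0.0, 1.436]
contact_force: [0.7, 0.1, -0.4]
grip_width: 7.3
finger_force: 0.0
```

{"method": "send_rows", "body": {
  "offset": [
    [-0.1, 0, 0],
    [-0.21, 0, 0],
    [-0.21, 0, 0.15],
    [-0.21, 0, 0.3],
    [-0.21, 0, 0.4],
    [-0.21, 0, 0.4]
  ],
  "delta_rot": [
    [0, 0, 0],
    [0, 0, 0],
    [0, 0, 0],
    [0, 0, 0],
    [0, 0, 0],
    [0, 0, 0]
  ]
}}

```text
time: 14.92
tool_pos: [452.3, -30.2, 5.8]
tcp_rot: [-3.14, -0.0, 1.442]
contact_force: [0.0, 0.7, 0.1]
grip_width: 7.6
finger_force: 0.0
```

```bash
sed -i 's/\[560,get/[450,get/' h.py; python3 -c "
from h import *
print(get_obs()['tool_pos']);blobs()"
```

```text
[452.25480402 -30.22835762   5.83046711]
c [459.6   1.8] wh [18.5 26.2] ang 162
c [322.2  44.6] wh [92.2 35.1] ang 90
```

{"method": "send_rows", "body": {
  "offset": [
    [0.04, 0.02, 0],
    [0.08, 0.03, 0],
    [0.14, 0.03, 0],
    [0.22, 0.03, 0],
    [0.32, 0.03, 0],
    [0.43, 0.03, 0],
    [0.54, 0.03, 0],
    [0.64, 0.03, 0]
  ],
  "delta_rot": [
    [0, 0, 0],
    [0, 0, 0],
    [0, 0, 0],
    [0, 0, 0],
    [0, 0, 0],
    [0, 0, 0],
    [0, 0, 0],
    [0, 0, 0]
  ]
}}

```text
time: 15.98
tool_pos: [466.3, 46.4, 6.5]
tcp_rot: [3.142, -0.0, 1.442]
contact_force: [0.3, -0.0, 1.2]
grip_width: 7.5
finger_force: 0.1
```

```bash
python3 -c "
from h import *
print(get_obs()['tool_pos']);blobs()"
```

```text
[466.26212508  46.37596943   6.48454798]
c [466.8  69.2] wh [20.1 27.7] ang 172
c [338.8 103.3] wh [62.1 22.6] ang 68
```

{"method": "send_rows", "body": {
  "offset": [
    [0.09, 0, 0],
    [0.2, 0, 0],
    [0.32, 0, 0],
    [0.44, 0, 0],
    [0.56, 0, 0],
    [0.68, 0, 0],
    [0.79, 0, 0],
    [0.88, 0, 0]
  ],
  "delta_rot": [
    [0, 0, 0],
    [0, 0, 0],
    [0, 0, 0],
    [0, 0, 0],
    [0, 0, 0],
    [0, 0, 0],
    [0, 0, 0],
    [0, 0, 0]
  ]
}}

```text
time: 17.02
tool_pos: [479.9, 151.0, 6.5]
tcp_rot: [3.142, -0.0, 1.441]
contact_force: [0.3, -0.1, 0.2]
grip_width: 7.2
finger_force: 0.1
```

```bash
python3 -c "
from h import *
print(get_obs()['tool_pos']);blobs()"
```

```text
[479.89153185 150.95278283   6.48818485]
c [578.8 247.4] wh [45.  54.3] ang 177
```

{"method": "send_rows", "body": {
  "offset": [
    [0.09, 0, 0],
    [0.2, 0, 0],
    [0.32, 0, 0],
    [0.44, 0, 0],
    [0.56, 0, 0],
    [0.68, 0, 0],
    [0.79, 0, 0],
    [0.88, 0, 0]
  ],
  "delta_rot": [
    [0, 0, 0],
    [0, 0, 0],
    [0, 0, 0],
    [0, 0, 0],
    [0, 0, 0],
    [0, 0, 0],
    [0, 0, 0],
    [0, 0, 0]
  ]
}}

```text
time: 18.08
tool_pos: [493.5, 255.7, 6.5]
tcp_rot: [3.142, -0.0, 1.441]
contact_force: [-0.2, 0.8, -0.2]
grip_width: 7.4
finger_force: 0.1
```

{"method": "send_rows", "body": {
  "offset": [
    [-0.1, 0, 0],
    [-0.2, 0, -0.1],
    [-0.45, 0.1, -0.3],
    [-0.72, 0.4, -0.4],
    [-1, 0.7, -0.4]
  ],
  "delta_rot": [
    [0, 0, 0],
    [0, 0, 0],
    [0, 0, 0],
    [0, 0, 0],
    [0, 0, 0]
  ]
}}

```text
time: 18.7
tool_pos: [562.6, 122.8, 56.9]
tcp_rot: [3.138, -0.001, 1.441]
contact_force: [0.2, 0.0, 0.2]
grip_width: 7.5
finger_force: 0.0
```

{"method": "send_rows", "body": {
  "offset": [
    [-0.33, 0.2, 0],
    [-0.67, 0.4, 0],
    [-1, 0.6, 0],
    [-1, 0.6, 0]
  ],
  "delta_rot": [
    [0, 0, -0.007],
    [0, 0, -0.014],
    [0, 0, -0.0206],
    [0, 0, -0.0206]
  ]
}}

```text
time: 19.2
tool_pos: [617.9, -8.0, 55.4]
tcp_rot: [3.14, 0.001, 1.565]
contact_force: [0.2, 0.2, -1.0]
grip_width: 7.7
finger_force: 0.0
```

{"method": "send_rows", "body": {
  "offset": [
    [-0.16, 0.2, 0],
    [-0.32, 0.39, 0],
    [-0.32, 0.39, 0.15],
    [-0.32, 0.39, 0.3],
    [-0.32, 0.39, 0.4],
    [-0.32, 0.39, 0.4]
  ],
  "delta_rot": [
    [0, 0, 0],
    [0, 0, 0],
    [0, 0, 0],
    [0, 0, 0],
    [0, 0, 0],
    [0, 0, 0]
  ]
}}

```text
time: 19.95
tool_pos: [662.8, -41.0, 5.2]
tcp_rot: [-3.139, -0.001, 1.571]
contact_force: [-0.2, -0.8, 0.3]
grip_width: 7.3
finger_force: 0.0
```

```bash
sed -i 's/\[450,get/[660,get/' h.py; python3 -c "
from h import *
print(get_obs()['tool_pos']);blobs()
t=snap('top')
cv2.imwrite('pics/t5.png',cv2.resize(t[150:275,130:350],None,fx=3.6,fy=3.6,interpolation=cv2.INTER_CUBIC)[:,:,::-1])"
```

```text
[662.78544412 -41.04283322   5.21054755]
c [761.2  -4.8] wh [16.3 16.8] ang 0
c [667.8  -3.8] wh [11.1 29.4] ang 170
c [780.9   4.4] wh [49.7 78.8] ang 105
c [779.5  61.8] wh [32.6 25.2] ang 90
```

View pics/t5.png

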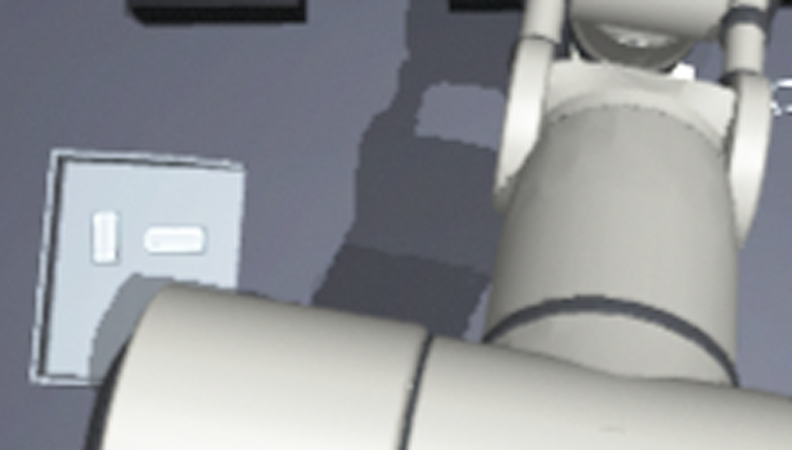

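The top view shows the two long caps well inside the tray, one crosswise at (105,237) and one lengthwise at (175,240). Now the last cap.

{"method": "send_rows", "body": {
  "offset": [
    [0.03, 0.02, 0],
    [0.07, 0.02, 0],
    [0.12, 0.02, 0],
    [0.18, 0.02, 0],
    [0.25, 0.02, 0],
    [0.33, 0.02, 0],
    [0.41, 0.02, 0],
    [0.46, 0.02, 0]
  ],
  "delta_rot": [
    [0, 0, 0],
    [0, 0, 0],
    [0, 0, 0],
    [0, 0, 0],
    [0, 0, 0],
    [0, 0, 0],
    [0, 0, 0],
    [0, 0, 0]
  ]
}}

```text
time: 21.05
tool_pos: [666.3, 14.3, 6.5]
tcp_rot: [3.142, -0.0, 1.571]
contact_force: [-0.4, -0.1, 0.1]
grip_width: 7.5
finger_force: 0.1
```

```bash
sed -i 's/>=235/>=205/' h.py; python3 -c "
from h import *
print(get_obs()['tool_pos']);blobs()"
```

```text
[666.3199684   14.27399303   6.51957098]
c [663.1  37.7] wh [17.7 31.6] ang 0
c [775.7  48.4] wh [27.4 39.7] ang 90
c [810.   48.8] wh [16.6 40.7] ang 90
```

{"method": "send_rows", "body": {
  "offset": [
    [-0.08, 0, 0],
    [-0.16, 0.02, 0],
    [-0.16, 0.05, 0],
    [-0.14, 0.05, 0],
    [-0.12, 0.05, 0],
    [-0.12, 0.05, 0]
  ],
  "delta_rot": [
    [0, 0, 0],
    [0, 0, 0],
    [0, 0, -0.02],
    [0, 0, -0.04],
    [0, 0, -0.0536],
    [0, 0, -0.0536]
  ]
}}

```text
time: 21.85
tool_pos: [672.5, -2.0, 6.5]
tcp_rot: [3.142, 0.0, 1.906]
contact_force: [1.1, -0.4, 0.3]
grip_width: 7.0
finger_force: 0.0
```

{"method": "send_rows", "body": {
  "offset": [
    [0.04, 0, 0],
    [0.08, 0, 0],
    [0.13, 0, 0],
    [0.2, 0, 0],
    [0.28, 0, 0],
    [0.37, 0, 0],
    [0.46, 0, 0],
    [0.55, 0, 0]
  ],
  "delta_rot": [
    [0, 0, 0],
    [0, 0, 0],
    [0, 0, 0],
    [0, 0, 0],
    [0, 0, 0],
    [0, 0, 0],
    [0, 0, 0],
    [0, 0, 0]
  ]
}}

```text
time: 22.85
tool_pos: [650.3, 62.1, 6.5]
tcp_rot: [3.142, -0.0, 1.907]
contact_force: [0.3, -0.3, -0.3]
grip_width: 7.6
finger_force: 0.0
```

```bash
python3 -c "
from h import *
print(get_obs()['tool_pos']);blobs()"
```

```text
[650.26724331  62.08896255   6.52515764]
c [643.   83.3] wh [31.8 21.8] ang 19
```

{"method": "send_rows", "body": {
  "offset": [
    [0.07, 0, 0],
    [0.15, 0, 0],
    [0.25, -0.015, 0],
    [0.35, -0.035, 0],
    [0.47, -0.055, 0],
    [0.58, -0.076, 0],
    [0.7, -0.098, 0],
    [0.82, -0.118, 0]
  ],
  "delta_rot": [
    [0, 0, -0.007],
    [0, 0, -0.014],
    [0, 0, -0.021],
    [0, 0, -0.0278],
    [0, 0, -0.0278],
    [0, 0, -0.0278],
    [0, 0, -0.0278],
    [0, 0, -0.0278]
  ]
}}

```text
time: 23.9
tool_pos: [604.1, 150.4, 6.5]
tcp_rot: [3.142, -0.0, 2.082]
contact_force: [0.6, -0.1, -0.8]
grip_width: 7.3
finger_force: 0.0
```

```bash
sed -i 's/>=205/>=185/' h.py; python3 -c "
from h import *
print(get_obs()['tool_pos'],get_obs()['tcp_rot']);blobs()
w=optics.capture('wrist');cv2.imwrite('pics/w6.png',w[:,:,::-1])"
```

```text
[604.13510208 150.3940705    6.54543393] [ 3.14155564e+00 -9.06722827e-05  2.08200229e+00]
c [734.4 219.6] wh [25.5 21.4] ang 29
c [478.5  76.5] wh [27.3 21.3] ang 29
c [600.1 159.9] wh [45.4 45.5] ang 119
c [616.4 266.5] wh [86.   6.1] ang 83
c [563.  237.8] wh [146.1  66. ] ang 29
```

View pics/w6.png

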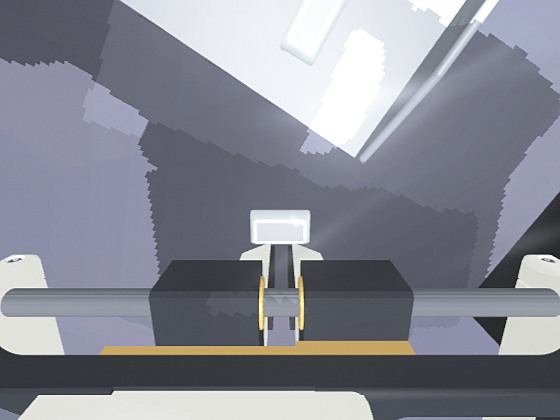

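The cap is centred and flush at (280,227). I'll push it a bit further, back off, straighten the tool and then enter the tray.

{"method": "send_rows", "body": {
  "offset": [
    [0.08, 0, 0],
    [0.15, 0, 0],
    [0.22, 0, 0],
    [0.1, 0, 0],
    [0, -0.03, 0],
    [0, -0.08, 0],
    [0.06, -0.12, 0],
    [0.12, -0.135, 0]
  ],
  "delta_rot": [
    [0, 0, 0],
    [0, 0, 0],
    [0, 0, 0],
    [0, 0, 0],
    [0, 0, 0.02],
    [0, 0, 0.045],
    [0, 0, 0.073],
    [0, 0, 0.073]
  ]
}}

```text
time: 25.0
tool_pos: [583.8, 153.3, 6.5]
tcp_rot: [3.141, 0.0, 1.624]
contact_force: [-0.4, 0.2, -1.2]
grip_width: 7.4
finger_force: 0.0
```

{"method": "send_rows", "body": {
  "offset": [
    [0, 0, 0],
    [0, 0, 0],
    [0, 0, 0]
  ],
  "delta_rot": [
    [0, 0, 0],
    [0, 0, 0],
    [0, 0, 0]
  ],
  "grip": 0
}}

```text
time: 25.38
tool_pos: [583.8, 154.0, 6.5]
tcp_rot: [3.141, -0.0, 1.624]
contact_force: [0.9, -0.6, -0.2]
grip_width: 0.5
finger_force: 0.0
```

```bash
python3 -c "
from h import *
print(get_obs()['tool_pos'],get_obs()['tcp_rot']);blobs()
w=optics.capture('wrist');cv2.imwrite('pics/w7.png',w[:,:,::-1])"
```

```text
[583.81462745 154.01009146   6.54614216] [ 3.14125494e+00 -4.53310361e-05  1.62427962e+00]
c [581. 193.] wh [31.8 18.3] ang 29
c [615.5 253.4] wh [61.9  3.6] ang 83
c [537.1 257. ] wh [ 61.  144.9] ang 177
```

View pics/w7.png

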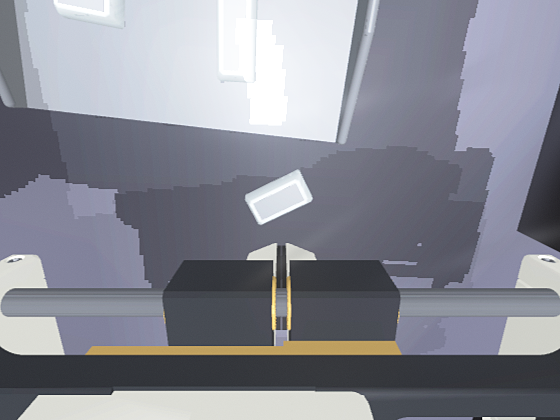

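The cap lies at (278,197) ahead of the fingers. Inside the tray the 42 mm cap shows at (237,45) and the short one at (90,8).

{"method": "send_rows", "body": {
  "offset": [
    [0.03, 0, 0],
    [0.06, 0, 0],
    [0.1, 0, 0],
    [0.15, 0, 0],
    [0.2, 0, 0],
    [0.25, 0, 0],
    [0.3, 0, 0],
    [0.34, 0, 0]
  ],
  "delta_rot": [
    [0, 0, 0],
    [0, 0, 0],
    [0, 0, 0],
    [0, 0, 0],
    [0, 0, 0],
    [0, 0, 0],
    [0, 0, 0],
    [0, 0, 0]
  ]
}}

```text
time: 26.48
tool_pos: [581.3, 195.3, 6.5]
tcp_rot: [3.142, -0.0, 1.624]
contact_force: [0.0, 0.9, -0.4]
grip_width: 0.4
finger_force: 0.0
```

```bash
python3 -c "
from h import *
print(get_obs()['tool_pos'],get_obs()['tcp_rot']);blobs()
w=optics.capture('wrist');cv2.imwrite('pics/w8.png',w[:,:,::-1])"
```

```text
[581.32634125 195.3305863    6.52195936] [ 3.14155566e+00 -9.23499984e-05  1.62351744e+00]
c [584.  216.4] wh [31.  21.3] ang 3
c [619.7 295.9] wh [60.6  1.4] ang 87
c [547.1 276.7] wh [136.5  90.8] ang 3
```

View pics/w8.png

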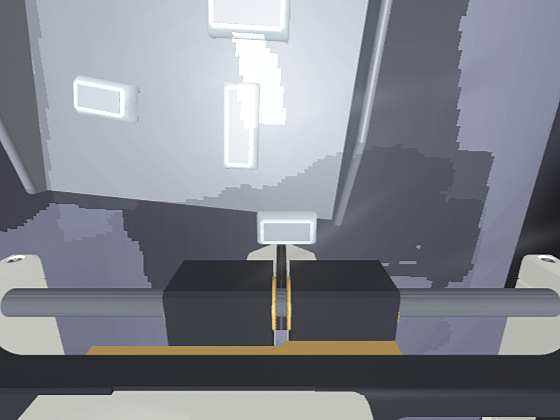

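All three other caps are well inside the tray, and the last one is flush and entering at (287,228), clear of the right wall.

{"method": "send_rows", "body": {
  "offset": [
    [0.05, -0.003, 0],
    [0.1, -0.002, 0],
    [0.16, 0, 0],
    [0.22, 0.007, 0],
    [0.28, 0.013, 0],
    [0.34, 0.02, 0],
    [0.39, 0.025, 0],
    [0.43, 0.03, 0]
  ],
  "delta_rot": [
    [0, 0, 0.005],
    [0, 0, 0.01],
    [0, 0, 0.0167],
    [0, 0, 0.0167],
    [0, 0, 0.0167],
    [0, 0, 0.0167],
    [0, 0, 0.0167],
    [0, 0, 0.0167]
  ]
}}

```text
time: 27.58
tool_pos: [582.2, 247.0, 6.5]
tcp_rot: [-3.142, -0.0, 1.519]
contact_force: [0.9, -0.3, 0.0]
grip_width: 0.5
finger_force: 0.1
```

{"method": "send_rows", "body": {
  "offset": [
    [-0.1, 0, 0],
    [-0.25, 0, -0.1],
    [-0.4, 0, -0.3],
    [-0.6, 0, -0.5],
    [-0.8, 0, -0.6],
    [-0.8, 0, -0.6]
  ],
  "delta_rot": [
    [0, 0, 0],
    [0, 0, 0],
    [0, 0, 0],
    [0, 0, 0],
    [0, 0, 0],
    [0, 0, 0]
  ]
}}

```text
time: 28.32
tool_pos: [578.0, 148.1, 80.5]
tcp_rot: [3.139, -0.0, 1.515]
contact_force: [0.0, 0.2, 0.9]
grip_width: 0.1
finger_force: 0.0
```

```bash
python3 -c "
from h import *
print(get_obs()['tool_pos'])
w=optics.capture('wrist');c=optics.get_calibration('wrist');cv2.imwrite('pics/w9.png',w[:,:,::-1])
for x,y in [(532,227.5),(453,231.7),(611,223.3),(533,247.5),(455,251.7),(612,243.3)]: print((x,y),np.round(proj(c,[x,y,4])))"
```

```text
[578.04588207 148.08455569  80.50274656]
(532, 227.5) [211. 121.]
(453, 231.7) [102. 121.]
(611, 223.3) [320. 120.]
(533, 247.5) [209.  91.]
(455, 251.7) [98. 92.]
(612, 243.3) [321.  91.]
```

View pics/w9.png

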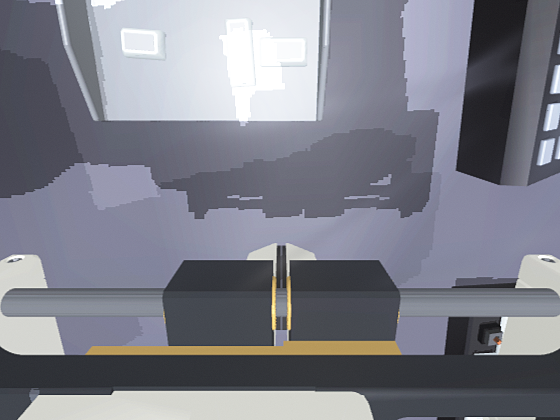

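The three caps in view have their centres at rows 43–53. The 20 mm line is at row 91, so they are well past it. The fourth cap lies deeper still, and the robot is clear of everything.

```bash
python3 -c "
from plant import ticket
print(ticket.close_job())"
```

```text
the job is handed in; nothing more can be done
None
```

All four keycaps were swept into the scoop tray, well past its open edge, and the job was handed in at about 28 s; the judge's verdict was not shown.

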